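# Set a rivet punch in the sprung guide and hold it down

## Robot

A 7-joint arm with a two-finger parallel gripper is mounted at the origin on the work surface. World frame = base frame: x ahead of the robot, y to its left, z up, the work surface at z = 0. Lengths are in m, angles in rad, forces in N, time in s.
With the tool pointing down it reaches from about 0.35 to 0.9 m from the base axis. Payload 7.2 kg.
Tool frame: the origin (TCP) lies midway between the tips of the shut fingers; the grasp point (between the pads) lies 19 mm behind it (ctrl.pinch_z is the distance from the TCP to the grasp point, in m); z points along the fingers, y is the line along which they close (so a half turn about z gives the same grasp; the last joint's range is limited). The gripper opens to 85 mm and grips with 20 to 120 N. Pads are 22 mm wide; open, the fingers measure 114 mm over their backs; the gripper's body (76 mm by 85 mm) begins 54 mm behind the grasp point. The pads swing forward as they close: fully open they stand 13 mm farther back than shut.
Start: joints at [1.093, 0.411, -0.013, 1.596, 0.006, 1.134, -0.082], TCP at [0.249, -0.573, 0.231] pointing down, gripper open.
Joint ranges: [-2.95, 2.95], [-0.29, 1.99], [-1.47, 1.44], [0.14, 2.54], [-1.03, 4.17], [0.13, 1.85], [-2.86, 2.86]. Speed limits (rad/s): [2.39, 2.39, 3.01, 3.01, 3.14, 3.14, 3.14].

## Interface

Orientations are given as a 3x3 rotation matrix whose columns are the frame's x, y, z axes.
In Python, from rig import ctrl, eoat, kinematics, read_state, capture, get_calibration, order, nets gives the robot as it stands. The module is installed in compiled form; this text tells all that it offers. Calls block until the motion is done:
- ctrl.reach(position, orientation): joint-space move of the TCP to a pose.
- ctrl.servo_line(position, ori=None, feed=0.15): straight line of the TCP; ori=None keeps the orientation; feed is the mean speed in m/s.
- ctrl.goto_joints(angles): joint-space move.
- eoat.command_gripper(opening, force=None): opening from 0.0 (shut) to 1.0 (fully open); force is the grip in N (None keeps the last); returns when the fingers have stopped.
- ctrl.pause(seconds).
- kinematics.inverse_kinematics(position, orientation): joint angles nearest the present ones, or None.
- read_state(): the state.
- capture(name): name is "side" or "top"; returns the picture (420x560x3 uint8, red, green, blue); there is no depth.
- get_calibration(name): a dict with "fx", "fy", "cx", "cy" (pixels), "k1" (the pictures are not rectified: a ray, as slopes to the right and down, at radius r is drawn at 1 + k1 r^2 times it, then the intrinsics apply), "T" (4x4, takes a point from camera to world coordinates). Camera axes: x right, y up, looking along -z (the intrinsics and any distortion apply to the point x, -y, -z); pixel columns grow to the right and rows downward; lengths in m; the calibration is good to about 2 mm. A picture is of the moment at which its call begins. get_calibration takes no time and is no camera call.
A pose or a line that the arm cannot do raises ctrl.Unreachable and nothing moves.
- order.sign_off(): hands the job in; it is judged then, once.
Trained networks look in the newest picture that a camera, given by its name, has taken for a name from the list of things; names that differ only in an ending like _2 or _b are one class to them, and where a whole thing is asked for, a point or a joint stands for the part that bears it (a point fixed in the world has none). Each returns a list of dicts, best first, with "confidence" (0 to 1); they miss things now and then, are a little off and sometimes report something else, mostly with a low value. They report only what shows in the picture. A call takes as long as a camera call. They do not tell look-alikes from the thing itself.
- nets.regions_of(camera, thing): "region" (420x560 bool, what is visible of it) and "pixel" ([column, row] in pixels, amid what is visible of it).
The state is a dict: "clock": time; "joints": joint angles; "joint_velocities": joint speeds; "joint_efforts": joint torques, N m; "tool_pos": TCP position; "orientation": TCP orientation; "force": force on the tool from outside, world axes, zero at the start; "moment": the same for the moment, N m; "finger_gap": opening from 0.0 (shut) to 1.0 (fully open); "grasp_force": force on a finger pad.
Only numpy, scipy, OpenCV 4.12 (cv2) and the standard library are available. Lean on these libraries where they do the work, as an engineer would, in place of code of your own. Each camera call takes 0.05 s, during which the arm holds its last target. There are 200 camera calls.

## Task

Take the punch with the round collar from the wooden tool block and stand it upright in the bore of the rivet stand's sprung guide, collar resting on the guide, then let go of it with the guide still fully up. Then press down on the punch, not on the guide or the stand itself, until the guide has gone down 12 mm, never all the way to the bottom, and finish holding it there: the program ends while still pressing. Leave the other two punches, the glue bottle and the rivet jar where they are.

Things in the scene. Friction and masses are not known exactly. Their poses are not given: they have to be found in the camera images.
- punch: Rivet-setting punch: bare steel, 113 mm tall, about 0.14 kg, starts upright in the tool block; the only one with a collar and wide head. Origin at the centre of its foot, z up its axis. From the foot: shank 14 mm in diameter to 45 mm (first 4 mm tapered), collar 30 mm in diameter to 51 mm, round grip 16 mm in diameter to 101 mm, flat-topped round head 26 mm in diameter to 113 mm.
- punch_head (a point): Centre of the flat top of the punch's head, 113 mm above its foot.
- guide_mouth (a point): Centre of the mouth of the guide's vertical bore, on the guide's top face; moves with the guide. The bore is 17 mm in diameter with a chamfered rim, right through the guide, which is 30 mm thick, so the seated punch rests on its collar with its foot 45 mm below this point. x and y as the stand's.
- guide (a joint): How far the sprung guide has been pressed down, in m: 0 is fully up (where it rests, also with the punch in it), 0.022 is the bottom stop. With the punch in it it starts to move at about 5 N and needs about 11 N at 12 mm (0.5 N per mm more). It springs back up when let go.
- stand: Rivet stand, fixed: grey base 110 (x) by 170 mm (y), 14 mm thick, origin under its centre, z up, the bore over it. On the base a heart-shaped paddle with a brass rivet, its handle out to -x as far as 114 mm. The guide is the aluminium bar across it, 50 by 150 mm (long along y), top 92 mm above the table when up, on two steel columns at y = -62 and +62 mm with ends 100 mm above the table.
- rack: Wooden tool block fixed to the table, 180 mm (x) by 50 mm (y), 45 mm high, origin at the centre of its underside. Three holes along its x at -60, 0 and +60 mm, 17 mm in diameter and 30 mm deep: a punch in it has its foot 15 mm above the table. Which punch stands in which hole varies.
- punch_plain: Bystander: plain straight steel punch, 14 mm in diameter, 120 mm tall, no collar, upright in the tool block. Origin at its foot.
- punch_square: Bystander: steel punch with a 13 mm square upper part and round 14 mm shank, 100 mm tall, no collar, upright in the tool block. Origin at its foot.
- glue: Bystander: white glue bottle, 52 mm in diameter, 130 mm tall, standing. Origin under its centre.
- rivets: Bystander: small jar of rivets, 48 mm in diameter, 50 mm tall, standing. Origin under its centre.
Mind the look-alikes: they are no part of the job. What is shaped like the punch but black is not meant.

How it is judged:
By the outcome, as a careful person would: the job done as asked, in the order asked, and still so for the second after the job is handed in, while the arm keeps its last pose, push and grip.
It also fails if it takes over 64 s, if anything falls off the work surface, if the arm or the gripper's body presses on something with over 40 N, if the wrist force passes 120 N, or if a joint passes its speed limit or range.

## Working session

There is one attempt and no reset: what is moved stays moved. The work goes in short steps, each a Python script; the robot and the scene stay as the last script left them, time stands still between calls to the robot, and variables do not carry over. Pictures are saved under pics/ and viewed, at most 10 in all, crops included, and the job is handed in when it is done.

```bash
mkdir -p pics; cat > h.py <<'E'
import numpy as np, cv2
from rig import ctrl, eoat, kinematics, read_state, capture, get_calibration, order, nets
def snap(c,n):
    im=capture(c); cv2.imwrite(f'pics/{n}.png',im[:,:,::-1]); return im
def K(c):
    d=get_calibration(c); return d,np.array([[d['fx'],0,d['cx']],[0,d['fy'],d['cy']],[0,0,1]]),np.array([d['k1'],0,0,0,0.])
def ray(c,px):
    d,k,ds=K(c); u=cv2.undistortPoints(np.array([[px]],float),k,ds)[0,0]
    T=np.array(d['T']); return T[:3,3],T[:3,:3]@np.array([u[0],-u[1],-1])
def onz(c,px,z):
    o,r=ray(c,px); return o+r*(z-o[2])/r[2]
def proj(c,P):
    d,k,ds=K(c); T=np.array(d['T']); p=(np.atleast_2d(P)-T[:3,3])@T[:3,:3]; p=p*[1,-1,-1]
    return cv2.projectPoints(p,np.zeros(3),np.zeros(3),k,ds)[0][:,0]
E
python3 - <<'E'
from h import *
np.set_printoptions(precision=3,suppress=True)
for c in('top','side'):
    snap(c,c+'0'); d=get_calibration(c); print(c,d['fx'],d['k1'],np.array(d['T']))
    for t in('punch','guide','stand','rack','punch_plain','punch_square','glue','rivets'):
        for r in nets.regions_of(c,t)[:3]:
            ys,xs=np.where(r['region']); print(c,t,round(r['confidence'],2),np.round(r['pixel']),xs.min(),xs.max(),ys.min(),ys.max())
s=read_state();print(s['clock'],s['orientation'],s['force'],s['tool_pos'],ctrl.pinch_z)
E
```

```text
top 492.5512525520565 -0.04673044627403281 [[-0.009  0.998 -0.069  0.477]
 [-1.    -0.007  0.022 -0.   ]
 [ 0.021  0.069  0.997  1.182]
 [ 0.     0.     0.     1.   ]]
top punch 0.63 [153. 276.] 142 160 268 283
top punch 0.48 [190. 254.] 181 196 249 261
top punch 0.46 [154. 238.] 143 161 232 244
top guide 0.94 [289. 216.] 258 326 206 230
top stand 0.8 [290. 223.] 253 328 193 267
top rack 0.73 [155. 212.] 132 172 174 253
top punch_square 0.66 [138. 185.] 134 147 181 190
top glue 0.79 [234. 154.] 221 244 143 169
top rivets 0.89 [403. 255.] 393 416 246 265
top rivets 0.71 [293. 218.] 258 326 205 232
side 478.20839947149244 -0.07784271165056873 [[-0.981  0.132 -0.142  0.41 ]
 [-0.193 -0.702  0.685  0.642]
 [-0.009  0.7    0.714  0.802]
 [ 0.     0.     0.     1.   ]]
side punch 0.91 [312. 304.] 305 321 283 325
side punch 0.78 [332. 350.] 322 341 329 370
side punch 0.7 [282. 336.] 276 292 315 349
side guide 0.83 [294. 204.] 280 304 175 235
side stand 0.71 [293. 224.] 265 343 176 258
side stand 0.27 [292. 206.] 280 304 176 235
side rack 0.88 [249. 357.] 198 302 332 373
side rack 0.2 [208. 248.] 195 223 220 274
side punch_plain 0.63 [250. 333.] 242 252 317 350
side punch_square 0.65 [210. 338.] 207 219 324 352
side glue 0.7 [345. 151.] 333 352 137 163
side glue 0.59 [210. 251.] 195 223 220 274
side rivets 0.83 [344. 151.] 334 352 138 162
0.9 [[ 0.917  0.398  0.   ]
 [ 0.398 -0.917 -0.   ]
 [-0.     0.    -1.   ]] [ 0.015 -0.42  -0.512] [ 0.249 -0.573  0.231] 0.0187
```

View pictures.

```bash
python3 - <<'E'
import cv2
a=cv2.imread('pics/top0.png')[120:320,100:440];b=cv2.imread('pics/side0.png')[120:400,170:400]
cv2.imwrite('pics/top0c.png',cv2.resize(a,None,fx=2.3,fy=2.3,interpolation=2));cv2.imwrite('pics/side0c.png',cv2.resize(b,None,fx=2.1,fy=2.1,interpolation=2))
E
```

```text
(no output)
```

View pics/top0c.png

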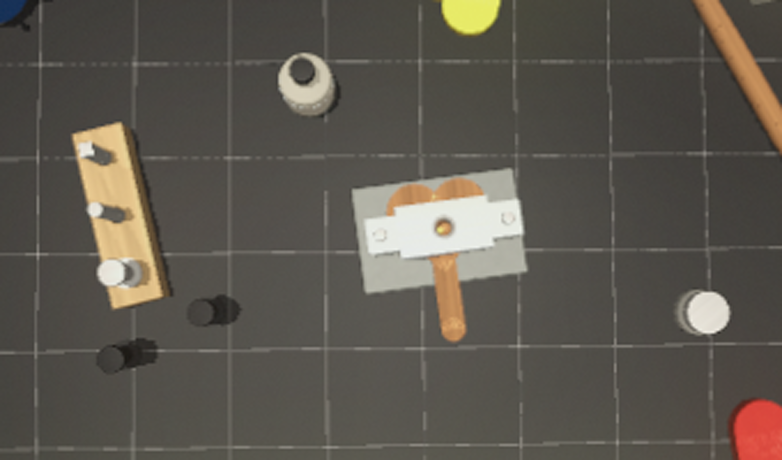

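View pics/side0c.png

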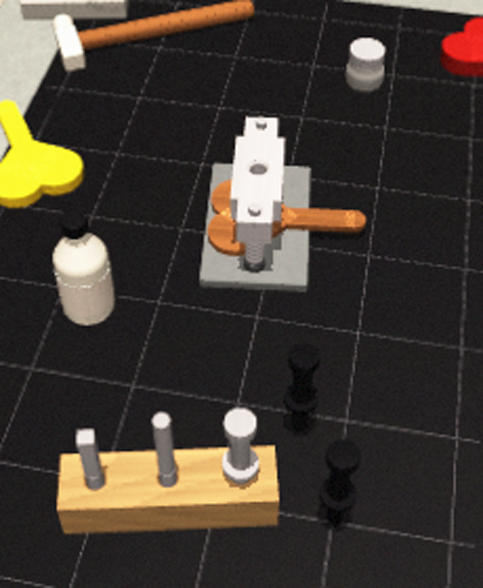

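```bash
cat >> h.py <<'E'
def tri(pt,ps):
    A=np.zeros((3,3));b=np.zeros(3)
    for c,p in(('top',pt),('side',ps)):
        o,r=ray(c,p); r/=np.linalg.norm(r); M=np.eye(3)-np.outer(r,r); A+=M; b+=M@o
    return np.linalg.solve(A,b)
def Rd(yaw): # tool down, closing axis y at yaw
    y=np.array([np.cos(yaw),np.sin(yaw),0]); z=np.array([0,0,-1.]); return np.stack([np.cross(y,z),y,z],1)
E
python3 - <<'E'
from h import *
np.set_printoptions(precision=4,suppress=True)
t=lambda x,y:(x/2.3+100,y/2.3+120)
s=lambda x,y:(x/2.1+170,y/2.1+120)
for n,a,b,z in(('head',t(115,272),s(240,421),.128),('mouth',t(443,227),s(258,170),.092),('plain',t(95,210),s(161,420),.135),('sq',t(86,150),s(88,437),.115),('col-',t(508,218),s(260,126),.1),('col+',t(379,235),s(254,210),.1),('blk2',t(201,312),s(303,355),.113),('blk1',t(111,358),s(343,456),.113)):
    print(n,tri(a,b),onz('top',a,z),onz('side',b,z))
h=onz('top',t(115,272),.128)
for yaw in(1.3,1.4,-1.7,-1.8):
    print(yaw,kinematics.inverse_kinematics([h[0],h[1],.2],Rd(yaw)))
E
```

```text
head [0.4897 0.24   0.1225] [0.49   0.2388 0.128 ] [0.4887 0.2432 0.128 ]
mouth [ 0.5308 -0.0685  0.087 ] [ 0.5313 -0.0681  0.092 ] [ 0.5292 -0.0636  0.092 ]
plain [0.5474 0.2566 0.1329] [0.5473 0.2561 0.135 ] [0.5469 0.2578 0.135 ]
sq [0.6047 0.2705 0.1123] [0.6055 0.2701 0.115 ] [0.6029 0.2719 0.115 ]
col- [ 0.5394 -0.1314  0.0893] [ 0.5391 -0.1301  0.1   ] [ 0.5372 -0.1198  0.1   ]
col+ [ 0.5234 -0.0064  0.0947] [ 0.5238 -0.0063  0.1   ] [ 0.5221 -0.0016  0.1   ]
blk2 [0.4517 0.1616 0.1103] [0.4522 0.1613 0.113 ] [0.4511 0.1635 0.113 ]
blk1 [0.4085 0.2466 0.1073] [0.4099 0.2454 0.113 ] [0.4075 0.2498 0.113 ]
1.3 [ 0.2844  0.5619 -1.1473  1.7787  0.5553  1.1714  0.2662]
1.4 [ 0.2824  0.5597 -1.1433  1.7788  0.5524  1.1698  0.3687]
-1.7 [ 0.11    0.4363 -0.8531  1.7879  0.3682  1.0853 -2.5722]
-1.8 [ 0.1124  0.4374 -0.8566  1.7878  0.3702  1.086  -2.6739]
```

```bash
python3 - <<'E'
from h import *
np.set_printoptions(precision=4,suppress=True)
R=Rd(1.83)
eoat.command_gripper(1.0,40)
ctrl.reach([.4895,.240,.27],R)
ctrl.servo_line([.4895,.240,.072],feed=.12)
print(read_state()['force'])
eoat.command_gripper(0.0,60)
s=read_state();print(s['finger_gap'],s['grasp_force'],s['force'],s['moment'],s['tool_pos'])
ctrl.servo_line([.4895,.240,.24],feed=.1)
s=read_state();print(s['finger_gap'],s['grasp_force'],s['force'],s['moment'],s['clock'],s['joints'])
snap('side','lift');snap('top','liftt')
import cv2
a=cv2.imread('pics/liftt.png')[120:320,100:440];b=cv2.imread('pics/lift.png')[120:400,170:400]
b=cv2.resize(b,None,fx=1.7,fy=1.7);a=cv2.resize(a,None,fx=1.2,fy=1.2)
o=np.zeros((480,800,3),np.uint8);o[:b.shape[0],:b.shape[1]]=b;o[:a.shape[0],391:391+a.shape[1]]=a;cv2.imwrite('pics/l.png',o)
E
```

```text
[-0.1367  0.4039  0.9604]
0.22572024333382862 56.3731208218087 [-0.2672 -0.7265  2.841 ] [-0.0952 -0.0273  0.0492] [0.4896 0.24   0.0721]
0.22223107835436282 57.15307016616491 [ 0.1888  0.2269 -1.7133] [0.0118 0.0629 0.0205] 8.3917 [ 0.272   0.4897 -1.111   1.7313  0.4655  1.2171  0.87  ]
```

View pics/l.png

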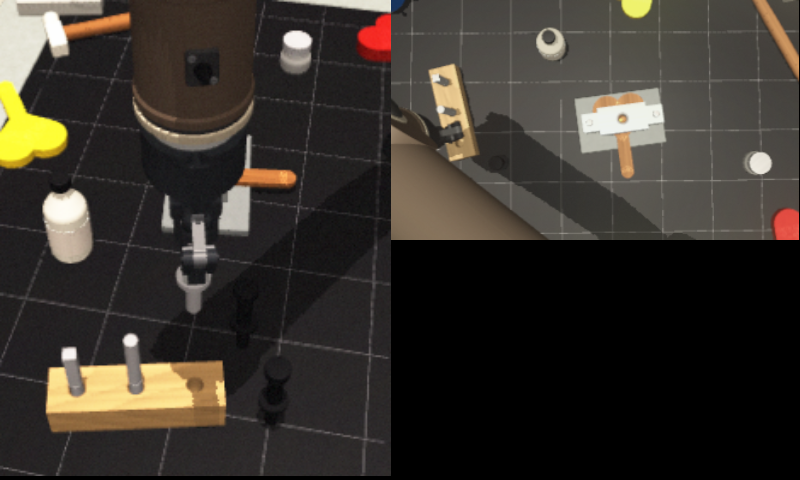

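```bash
python3 - <<'E'
from h import *
np.set_printoptions(precision=4,suppress=True)
R=Rd(1.83)
ctrl.reach([.5305,-.067,.24],R)
ctrl.servo_line([.5305,-.067,.172],feed=.12)
s=read_state();print(s['force'],s['clock'],s['tool_pos'])
snap('side','hov');snap('top','hovt')
b=cv2.imread('pics/hov.png')[150:250,245:345];print(np.round(proj('side',[[.5305,-.067,.092],[.5305,-.067,.115]]),1))
cv2.imwrite('pics/hovc.png',cv2.resize(b,None,fx=6,fy=6,interpolation=cv2.INTER_CUBIC))
E
```

```text
[-0.6154  0.3083 -1.0928] 10.3917 [ 0.5309 -0.0664  0.1725]
[[292.5 199.8]
 [292.6 191.9]]
```

View pics/hovc.png

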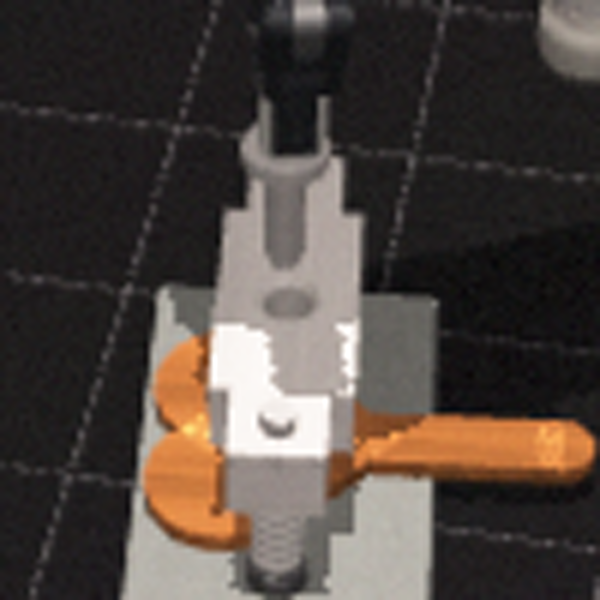

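```bash
python3 - <<'E'
from h import *
np.set_printoptions(precision=4,suppress=True)
ctrl.servo_line([.5288,-.0674,.158],feed=.05)
s=read_state();print(s['force'],s['clock'],s['tool_pos'])
snap('side','hov2')
F=8
b=cv2.imread('pics/hov2.png')[170:230,255:330]
b=cv2.resize(b,None,fx=F,fy=F,interpolation=cv2.INTER_CUBIC)
a=np.linspace(0,2*np.pi,60);c=np.stack([np.cos(a),np.sin(a),0*a],1)
m=onz('side',(120*0+ (290.0+.5)/6-.5+245,(303.5)/6-.5+150),.092);print(m)
f=np.array([*(s['tool_pos'][:2]),s['tool_pos'][2]-.057]); 
def dr(P,col):
    q=(proj('side',P)-[255,170]+.5)*F-.5; cv2.polylines(b,[np.round(q).astype(int)],True,col,1)
dr(m+c*.0085,(0,0,255))
off=np.array([0,.0036,0]) # side-camera bias seen with the head
for z in(0,.004,.045): dr(f+off+c*(.007 if z<.04 else .015)+[0,0,z],(0,255,0))
cv2.imwrite('pics/hov2c.png',b)
E
```

```text
[-0.3073  0.6012 -0.9156] 10.925 [ 0.5286 -0.0674  0.1577]
[ 0.5295 -0.0662  0.092 ]
```

View pics/hov2c.png

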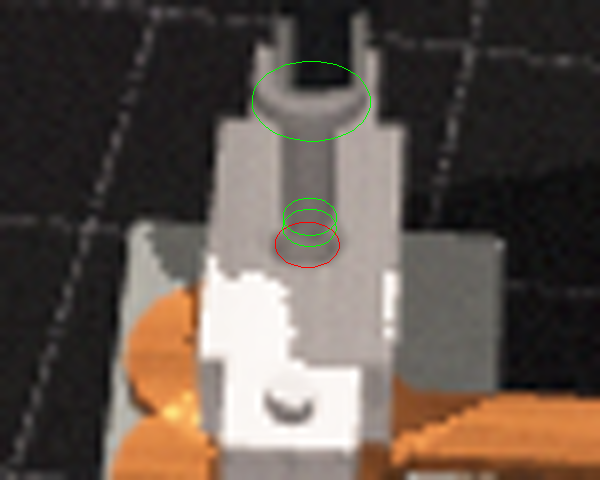

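```bash
python3 - <<'E'
from h import *
np.set_printoptions(precision=4,suppress=True)
f0=np.array(read_state()['force'])
z=.158
while z>.105:
    z-=.002; ctrl.servo_line([.5288,-.0672,z],feed=.03)
    s=read_state(); f=np.array(s['force'])-f0; print(round(z,3),f,s['tool_pos'][2])
    if f[2]>3 or np.hypot(*f[:2])>5: break
print(s['clock'],s['moment'])
E
```

```text
0.156 [ 1.0212 -0.8414 -0.7836] 0.15598209370463909
0.154 [ 1.2553  0.4685 -0.5323] 0.15386539174938496
0.152 [ 0.5307  0.0239 -0.3779] 0.15187897576817477
0.15 [ 1.2596 -0.5518 -0.2228] 0.1498691819509072
0.148 [ 0.2309 -1.2582  3.0333] 0.14837501459293595
12.225 [-0.0382 -0.0237  0.0246]
```

```bash
python3 - <<'E'
from h import *
np.set_printoptions(precision=4,suppress=True)
ctrl.servo_line([.5288,-.0672,.150],feed=.03)
s=read_state();print(s['tool_pos'],s['force'])
ims=[capture('side').astype(float) for _ in range(6)]
b=np.mean(ims,0)[175:220,268:318,::-1]
F=12
b=cv2.resize(b,None,fx=F,fy=F,interpolation=cv2.INTER_CUBIC)
b=np.clip((b-20)*1.7,0,255).astype(np.uint8)
cv2.imwrite('pics/hov3c.png',b)
E
```

```text
[ 0.5286 -0.0673  0.1499] [-0.0802 -0.7398 -1.9848]
```

View pics/hov3c.png

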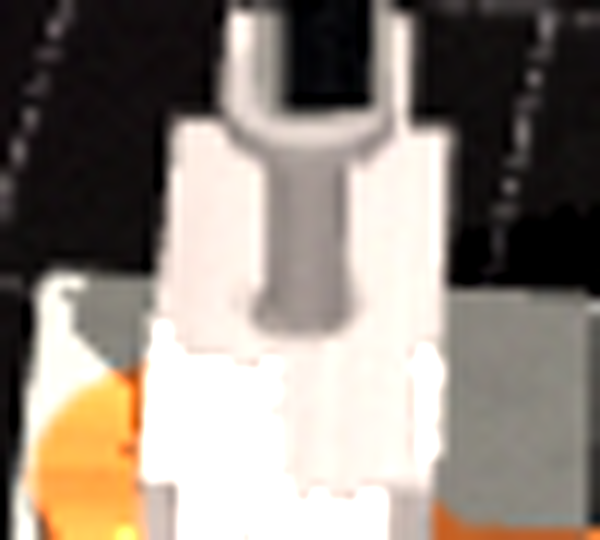

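```bash
cat > search.py <<'E'
from h import *
np.set_printoptions(precision=4,suppress=True)
f0=np.mean([read_state()['force']],0)
done=False
for dx,dy in((0,0),(0,-.001),(0,.001),(.001,0),(0,-.002),(0,.002),(.001,-.0015),(-.001,-.001),(.001,.0015)):
    x,y=.5296+dx,-.0674+dy
    ctrl.servo_line([x,y,.150],feed=.03); ctrl.pause(.1); f0=np.array(read_state()['force'])
    for z in(.148,.1465,.145,.143):
        ctrl.servo_line([x,y,z],feed=.03); ctrl.pause(.05)
        s=read_state(); f=np.array(s['force'])-f0
        if f[2]>3.5: break
    print(dx,dy,z,s['tool_pos'],f,s['clock'])
    if f[2]<=3.5: break
E
python3 search.py
```

```text
0 0 0.143 [ 0.5294 -0.0676  0.1427] [ 0.2806 -2.0818 -0.2317] 14.325
```

```bash
python3 - <<'E'
from h import *
np.set_printoptions(precision=4,suppress=True)
x,y,z=.5296,-.0679,.143
f0=np.array([-.1,-.7,-1.9])
while z>.1:
    z-=.003 if z>.110 else .001; ctrl.servo_line([x,y,z],feed=.03)
    s=read_state(); f=np.array(s['force'])-f0; print(round(z,4),f,s['tool_pos'],round(y,5))
    if f[2]>3.2: break
    x+=np.clip(f[0],-2,2)*1e-4; y+=np.clip(f[1],-2,2)*1e-4
print(s['clock'],s['moment'],s['finger_gap'])
E
```

```text
0.14 [-0.6357 -1.2374 -1.2164] [ 0.5292 -0.0679  0.1396] -0.0679
0.137 [ 0.321  -0.8707 -1.061 ] [ 0.5293 -0.0679  0.1367] -0.06802
0.134 [ 0.946  -0.6468 -0.4468] [ 0.5294 -0.0681  0.1337] -0.06811
0.131 [-0.2069 -1.1857 -0.6684] [ 0.5295 -0.0682  0.1308] -0.06818
0.128 [ 0.9742 -0.9083 -0.6223] [ 0.5295 -0.0683  0.1278] -0.06829
0.125 [ 0.2006 -1.1899  0.0525] [ 0.5296 -0.0684  0.1248] -0.06838
0.122 [-0.263   0.3773  0.5771] [ 0.5296 -0.0685  0.1218] -0.0685
0.119 [-0.6041  0.1348 -1.4298] [ 0.5296 -0.0685  0.1188] -0.06847
0.116 [ 0.4127 -1.0729  0.169 ] [ 0.5295 -0.0685  0.1158] -0.06845
0.113 [-0.0887 -0.055  -0.2785] [ 0.5296 -0.0686  0.1128] -0.06856
0.11 [-0.2625  0.5659 -0.7877] [ 0.5296 -0.0685  0.1098] -0.06857
0.109 [-0.6764  0.3785  0.7919] [ 0.5297 -0.0685  0.109 ] -0.06851
0.108 [0.3412 0.4934 0.2901] [ 0.5296 -0.0685  0.1079] -0.06847
0.107 [1.3968 0.1059 0.0727] [ 0.5296 -0.0685  0.1069] -0.06842
0.106 [-0.3996  0.462   0.4287] [ 0.5297 -0.0684  0.1059] -0.06841
0.105 [ 0.6462 -0.6675 -0.1585] [ 0.5297 -0.0684  0.1049] -0.06836
0.104 [0.2818 0.0185 4.9838] [ 0.5302 -0.0683  0.1044] -0.06843
18.575 [-0.0943  0.063   0.002 ] 0.22134155919107704
```

```bash
python3 - <<'E'
from h import *
np.set_printoptions(precision=4,suppress=True)
p=[.5297,-.0684]
ctrl.servo_line([*p,.1047],feed=.02); print(read_state()['force'])
eoat.command_gripper(0.6); ctrl.pause(.3)
s=read_state();print(s['force'],s['finger_gap'],s['tool_pos'])
ctrl.servo_line([*p,.215],feed=.08)
eoat.command_gripper(0.0,60)
s=read_state();print(s['force'],s['finger_gap'],s['tool_pos'],s['clock'])
snap('side','rel')
b=cv2.imread('pics/rel.png')[100:250,220:370]
cv2.imwrite('pics/relc.png',cv2.resize(b,None,fx=4,fy=4,interpolation=cv2.INTER_CUBIC))
E
```

```text
[ 0.3461  0.0021 -0.0466]
[-0.5006  0.1105 -0.4311] 0.6035236620934596 [ 0.5297 -0.0684  0.1047]
[ 0.2281 -0.1    -0.2367] 0.0008127951556114117 [ 0.5297 -0.0684  0.215 ] 21.5917
```

View pics/relc.png

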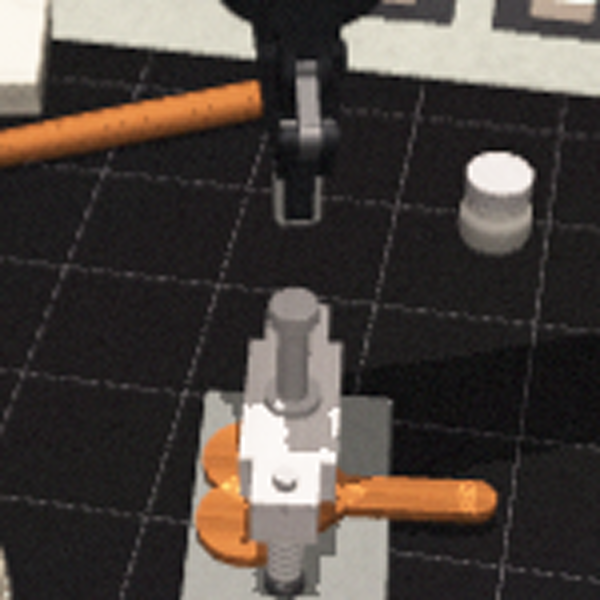

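```bash
python3 - <<'E'
from h import *
np.set_printoptions(precision=4,suppress=True)
def st(n=8):
    L=[]
    for _ in range(n): ctrl.pause(.03); s=read_state(); L.append([*s['force'],*s['tool_pos']])
    return np.mean(L,0)
p=[.5315,-.0684]
ctrl.servo_line([*p,.168],feed=.08); a=st(); f0=a[:3]; print(a)
z=.1635
while z>.155:
    ctrl.servo_line([*p,z],feed=.02); a=st(5); f=a[:3]-f0; print(round(z,4),f,a[3:])
    if f[2]>3: break
    z-=.0006
print(read_state()['clock'])
snap('side','touch')
E
```

```text
[ 0.2354  0.0408  0.2694  0.5318 -0.0683  0.1684]
0.1635 [-0.1084  0.2722 -0.339 ] [ 0.5315 -0.0684  0.1635]
0.1629 [-0.1695  0.2137  0.0498] [ 0.5315 -0.0684  0.1629]
0.1623 [ 0.0765 -0.0772  0.052 ] [ 0.5315 -0.0684  0.1623]
0.1617 [-0.1797 -0.1301 -0.0485] [ 0.5315 -0.0684  0.1617]
0.1611 [-0.0313 -0.3252 -0.3164] [ 0.5315 -0.0684  0.1611]
0.1605 [-0.0526  0.0644 -0.5915] [ 0.5315 -0.0684  0.1605]
0.1599 [-0.7996 -0.1718  3.8941] [ 0.5317 -0.0684  0.1602]
25.6917
```

```bash
python3 - <<'E'
from h import *
np.set_printoptions(precision=4,suppress=True)
f0=np.array([.2,.04,.1])
p=[.5315,-.0684]; zt=.1482; z=.158
for i in range(14):
    ctrl.servo_line([*p,z],feed=.02); ctrl.pause(.15)
    L=[]
    for _ in range(6): ctrl.pause(.03); s=read_state(); L.append([*s['force'],*s['tool_pos']])
    a=np.mean(L,0); f=a[:3]-f0; print(round(z,4),f,a[3:])
    if f[2]>16 or f[2]<2 or np.hypot(*f[:2])>6: print('stop');break
    e=a[5]-zt
    if abs(e)<.0002: break
    z-=min(e,.002) if e>0 else e
print(s['clock'])
snap('side','press')
b=cv2.imread('pics/press.png')[100:250,220:370];o=cv2.imread('pics/touch.png')[100:250,220:370]
cv2.imwrite('pics/pressc.png',np.hstack([cv2.resize(i,(400,400),interpolation=2) for i in(o,b)]))
E
```

```text
0.158 [-0.7398 -0.0861  4.7569] [ 0.5317 -0.0684  0.1582]
0.156 [-1.1718 -0.4032  6.2537] [ 0.5317 -0.0684  0.1563]
0.154 [-1.3356 -0.5173  7.2899] [ 0.5318 -0.0684  0.1544]
0.152 [-1.978  -0.4939  7.983 ] [ 0.5318 -0.0683  0.1526]
0.15 [-1.9022 -0.5737  8.7374] [ 0.5319 -0.0683  0.1507]
0.148 [-1.8672 -0.621  10.197 ] [ 0.5319 -0.0683  0.1488]
0.1474 [-1.3728 -0.8785 10.1882] [ 0.5319 -0.0683  0.1482]
29.9417
```

View pics/pressc.png

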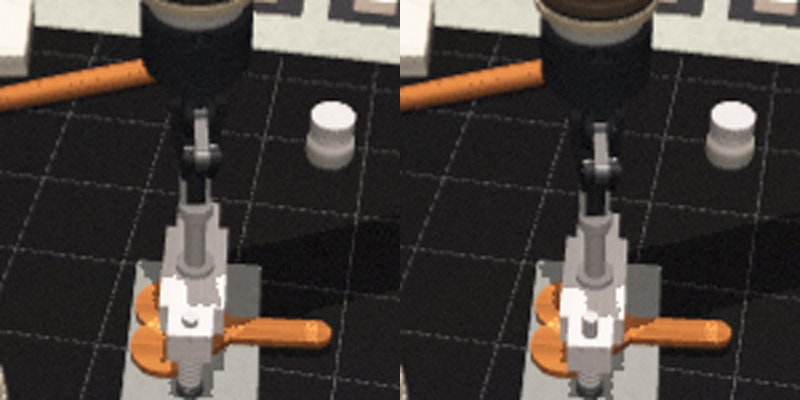

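```bash
python3 -c "
from h import *
print(order.sign_off())"
```

```text
the job is handed in; nothing more can be done
None
```

The collared punch is seated in the guide's bore and was let go with the guide fully up; the job was handed in with the closed fingertips holding the punch's head down about 12 mm (tool position, about 10 N), clear of the 22 mm bottom stop.

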